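# Load a strip of staples into the bench stapler

## Robot

A 7-joint arm with a two-finger parallel gripper is mounted at the origin on the work surface. World frame = base frame: x ahead of the robot, y to its left, z up, the work surface at z = 0. Lengths are in m, angles in rad, forces in N, time in s.
With the tool pointing down it reaches from about 0.4 to 0.875 m from the base axis. Payload 6.5 kg.
Tool frame: the origin (TCP) lies on the centre line of the jaws, within the pads' length; the fingertips stand 25 mm ahead of it and the grasp point (between the pads) lies 6 mm ahead of it; y points along the fingers, x is the direction in which the jaws open and shut, and the axes are right-handed (so a half turn about y gives the same grasp; the last joint's range is limited). The gripper opens to 85 mm and grips with 20 to 120 N. Pads are 22 mm wide; open, the fingers measure 114 mm over their backs; the gripper's body (76 mm by 85 mm) begins 54 mm behind the grasp point. The pads swing forward as they close: fully open they stand 13 mm farther back than shut.
Start: joints at [1.139, 0.536, -0.004, 1.538, 0.003, 1.067, -0.071], TCP at [0.232, -0.607, 0.256] pointing down, gripper open.
Joint ranges: [-2.7, 2.7], [-0.37, 2.16], [-1.27, 1.26], [0.24, 2.4], [-1.31, 4.45], [0.19, 1.91], [-2.76, 2.76]. Speed limits (rad/s): [2.39, 2.39, 3.14, 3.14, 3.14, 3.14, 3.14].

## Interface

Orientations are given as a rotation vector (axis times angle).
In Python, from station import ctrl gives the robot as it stands.
- The arm moves only by the shell command python3 -m handwheel 'ROWS'. ROWS is JSON, a list of rows, each a list of 7 numbers: the shift along the tool's x, y, z in m, then the turn, a rotation vector about the tool's x, y, z in rad, then the finger opening in m, from 0 to 0.0854. A call has exactly 5 rows; each row shifts and turns the commanded pose from where the row before left it, along the tool's axes as they then stand; what a row does not reach is not made up. A row lasts 1/10 s, in which the tool goes at most 50 mm and 8.59 degrees, less where a joint would pass 70% of its speed; a pose out of reach is approached as far as the arm can. A call is refused whole if a number of a shift passes 0.05 or a number of a turn 0.15, either way. A call with a gripper value outside its range is refused whole. The fingers move at their own pace and stop on an object; the grip force is fixed at half the most. Time passes only in rows, so rows that do not move let the fingers close, or fill a call up. It gives the time, the measured TCP pose, the force and the opening at its end, in the units of the state.
- ctrl.sense(): the state, without advancing time (a new reading comes with each control period).
- ctrl.snapshot(name): name is "scene" or "top" or "wrist"; returns a dict with "color" (384x512x3 uint8, red, green, blue), "fov_y" (degrees; the focal length in pixels is half the picture's height over the tangent of half this angle, whatever the lens; pixels are square), "cx", "cy" (the principal point, pixels), "position" and "attitude" of the camera in the world. Camera axes: x right, y down, z forward; pixel columns grow to the right and rows downward; lengths in m; the calibration is good to about 2 mm. A picture is of the moment at which its call begins. There is no depth.
- ctrl.close_job(): hands the job in, once; it reports no verdict.
The state is a dict: "t": time; "qpos": joint angles; "joint_vel": joint speeds; "effort": joint torques, N m; "tool_pos": TCP position; "eef_rot": TCP orientation; "wrist_force": force on the tool from outside, world axes, zero at the start; "moment": the same for the moment, N m; "opening": opening from 0.0 (shut) to 1.0 (fully open).
Only numpy, scipy, OpenCV 4.12 (cv2) and the standard library are available. Lean on these libraries where they do the work, as an engineer would, in place of code of your own. Each camera call takes 0.05 s, during which the arm holds its last target.

## Task

Reload the bench stapler. Pick out the full-length, wide, long-legged strip of staples, set it legs down into the open channel between the nose and the spring follower, then push the rail fully home by its upright tab, so that the follower keeps the strip against the nose, and let go.

Things in the scene. Friction and masses are not known exactly. Their poses are not given: they have to be found in the camera images.
- stapler: Grey fixed stapler. Origin: bench top under the channel's middle line; x along the channel to the nose face at x=60 mm, z up. Channel floor z=32, 34 wide; walls to z=46, flared lips to z=61. Between x=-45 and 20 no walls (finger window; base plate z=12). Follower face at x=-25 minus rail value: the strip drops in midway between it and the nose; loaded, its centre is at x=5. Head and lever z<116.
- strip_mid (a point): Centre (half-way up) of the right strip of steel staples: an upside-down U 110 mm long (x), 28 wide (y), 45 high (z), about 0.15 kg, standing on its legs on the bench; either end may lead. Wrong ones near it: a strip as long but 15 wide and 30 high, and a remnant 28 wide, 45 high but only 40 long.
- rail (a joint): How far the rail is drawn back from home, along the stapler's -x, in m: 0 fully home (end stop), 0.075 the most; starts at 0.055 to 0.070. It stays where left: sliding takes 7 N, plus up to 4 N as the follower's spring is pressed in (25 mm when the strip is loaded and the rail home).
- rail_tab (a point): The rail's upright steel tab, 12 mm thick along the channel, 30 wide across it, top 96 mm above the bench; this point is on its middle line 80 mm above the bench; axes as the stapler's. Pinch it across from above or push it from behind (to the stapler's +x); the walls beside it reach only 46 mm above the bench.
Mind the look-alikes: they are no part of the job. Leave any green, pink or red look-alike of the part that bears strip_mid alone.

How it is judged:
On the way:
1. the strip stands in the channel, legs down, with the rail still drawn back (x of strip_mid in the frame of stapler between -0.05 and 0.015 m and y of strip_mid in the frame of stapler between -0.01 and 0.01 m and z of strip_mid in the frame of stapler below 0.064 m and angle between the x axis of strip_mid and the x axis of stapler, either way round below 0.2 rad and angle between strip_mid's own z axis and vertical below 0.2 rad and value of joint rail above 0.02 m), for 0.2 s.
At the end, for the whole second after the job is handed in: The rail is home to within 10 mm; the right strip stands in the channel, its centre within 10 mm of x = 5 mm along it (against the nose), within 10 mm of the middle line, about 54.5 mm above the bench (45 to 64 mm), lined up with the channel and upright to within 10 degrees (value of joint rail below 0.01 m and x of strip_mid in the frame of stapler between -0.005 and 0.015 m and y of strip_mid in the frame of stapler between -0.01 and 0.01 m and z of strip_mid in the frame of stapler between 0.045 and 0.064 m and angle between the x axis of strip_mid and the x axis of stapler, either way round below 0.18 rad and angle between strip_mid's own z axis and vertical below 0.18 rad); the robot touches nothing.
It also fails if it takes over 48 s, if anything falls off the work surface, if the arm or the gripper's body presses on something with over 40 N, if the wrist force passes 120 N, or if a joint passes its speed limit or range.

## Working session

There is one attempt and no reset: what is moved stays moved. The work goes in short steps, Python scripts to look and compute and a shell command to move; the robot and the scene stay as the last step left them, time stands still between calls to the robot, and variables do not carry over. Pictures are saved under pics/ and viewed, and the job is handed in when it is done.

```bash
ls; mkdir -p pics; cat > h.py <<'E'
import numpy as np, cv2
from scipy.spatial.transform import Rotation as R
def Rm(a):
    a=np.array(a,float)
    return a if a.shape==(3,3) else R.from_rotvec(a).as_matrix() if a.size==3 else R.from_quat(a).as_matrix()
def ray(s,u,v):
    h=s['color'].shape[0]; f=h/2/np.tan(np.radians(s['fov_y'])/2)
    d=Rm(s['attitude'])@np.array([(u-s['cx'])/f,(v-s['cy'])/f,1.]); return np.array(s['position']),d
def onz(s,u,v,z):
    p,d=ray(s,u,v); return p+d*(z-p[2])/d[2]
def proj(s,P):
    h=s['color'].shape[0]; f=h/2/np.tan(np.radians(s['fov_y'])/2)
    c=Rm(s['attitude']).T@(np.array(P,float)-np.array(s['position'])); return np.array([s['cx']+f*c[0]/c[2], s['cy']+f*c[1]/c[2]])
def save(s,n,box=None,scale=1):
    im=s['color'][:,:,::-1]
    if box: im=im[box[1]:box[3],box[0]:box[2]]
    im=cv2.resize(im,None,fx=scale,fy=scale,interpolation=cv2.INTER_CUBIC) if scale!=1 else im
    cv2.imwrite('pics/'+n+'.png',im)
E
python3 - <<'E'
from station import ctrl
from h import *
import pickle
S={}
for n in ("scene","top","wrist"):
    s=ctrl.snapshot(n); S[n]=s; save(s,n+'0',scale=1.5)
    print(n,s['fov_y'],s['cx'],s['cy'],s['position'],s['attitude'])
pickle.dump(S,open('s0.pkl','wb'))
print(ctrl.sense())
E
```

```text
pics
scene 50.83344874359162 254.0585900633815 201.5564573907959 [ 0.76760314 -0.45347717  0.78890032] [-2.4533039  -0.83010408  0.22693268]
top 43.132306087221835 251.33718161616775 189.38269938153934 [ 0.24582254 -0.08040268  1.29491833] [-2.13422699  2.13512255 -0.21402478]
wrist 64.42990875639143 255.35561339675743 187.33432213723523 [ 0.30823267 -0.57810602  0.37333606] [ 2.3605255  -1.62266101 -0.26532764]
{'t': 0.15, 'qpos': array([ 1.13882742,  0.53698271, -0.00444238,  1.5386382 ,  0.00259021,
        1.06729106, -0.07120125]), 'joint_vel': array([ 0.00133845, -0.00497141,  0.00302964, -0.00174946, -0.00202329,
       -0.00049304, -0.0007428 ]), 'effort': array([ 1.66293226e-03, -5.83786726e+01,  1.04975894e+00, -2.59351927e+01,
        1.24560093e-02,  6.45434353e-03,  5.56754301e-06]), 'tool_pos': array([ 0.23232327, -0.60658448,  0.2556235 ]), 'eef_rot': array([-1.35966518,  0.93646739, -0.93460226]), 'wrist_force': array([-0.48453128, -0.13445559,  0.30233453]), 'moment': array([ 0.02493381, -0.00814566,  0.02807376]), 'opening': 1.0004080206739299}
```

View pics/scene0.png

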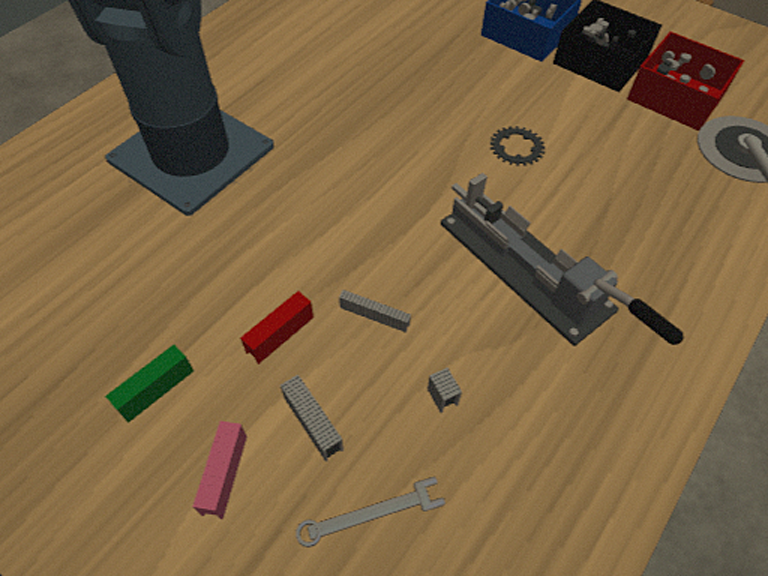

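View pics/top0.png

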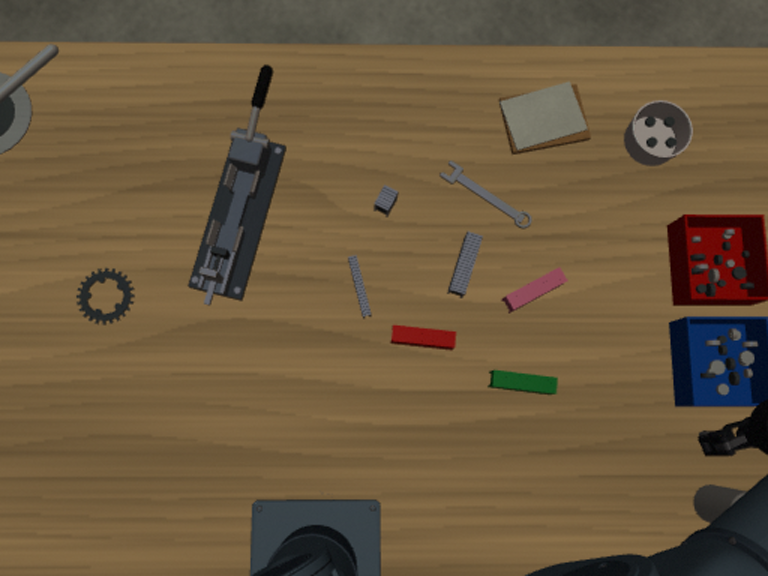

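View pics/wrist0.png

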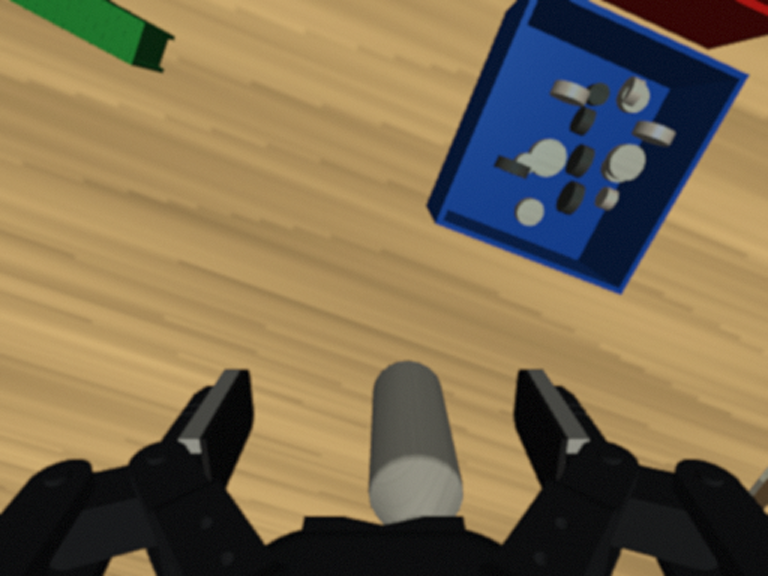

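```bash
python3 - <<'E'
from h import *
print(Rm([-1.35966518,  0.93646739, -0.93460226]).round(3))
E
```

```text
[[ 0.358 -0.001  0.934]
 [-0.934  0.001  0.358]
 [-0.001 -1.    -0.   ]]
```

```bash
python3 - <<'E'
from h import *
import pickle
S=pickle.load(open('s0.pkl','rb'))
s=S['top']; save(s,'topstrip',(210,110,390,270),4); save(s,'topstap',(115,30,215,215),3.2)
save(S['scene'],'scstap',(280,100,470,240),4)
save(S['scene'],'scstrip',(160,170,330,320),4)
hsv=cv2.cvtColor(s['color'],cv2.COLOR_RGB2HSV)
m=((hsv[...,1]<60)).astype(np.uint8)*255
m=cv2.morphologyEx(m,cv2.MORPH_CLOSE,np.ones((3,3)))
cs,_=cv2.findContours(m,cv2.RETR_EXTERNAL,cv2.CHAIN_APPROX_NONE)
for c in cs:
    if cv2.contourArea(c)>60:
        (u,v),(w,h),a=cv2.minAreaRect(c)
        b=cv2.boxPoints(((u,v),(w,h),a)); P=[onz(s,*q,0.045) for q in b]
        print((round(u),round(v)),'c',onz(s,u,v,.045).round(4),'size',np.linalg.norm(P[1]-P[0]).round(3),np.linalg.norm(P[2]-P[1]).round(3),'dir',np.degrees(np.arctan2(*(P[1]-P[0])[[1,0]])).round(1))
E
```

```text
(215, 376) c [ 0.0121 -0.0136  0.045 ] size 0.061 0.021 dir -41.7
(497, 350) c [ 0.0691 -0.7155  0.045 ] size 0.073 0.068 dir -82.6
(210, 358) c [ 0.054  -0.0014  0.045 ] size 0.213 0.118 dir -90.2
(479, 333) c [ 0.1097 -0.6719  0.045 ] size 0.09 0.066 dir -52.3
(489, 285) c [ 0.2272 -0.7082  0.045 ] size 0.119 0.083 dir -87.7
(481, 245) c [ 0.329  -0.6968  0.045 ] size 0.041 0.065 dir -17.8
(498, 239) c [ 0.3461 -0.7423  0.045 ] size 0.065 0.026 dir -13.7
(474, 189) c [ 0.4777 -0.6926  0.045 ] size 0.051 0.032 dir -39.5
(70, 197) c [0.4545 0.3661 0.045 ] size 0.095 0.093 dir -75.3
(239, 190) c [ 0.4737 -0.0722  0.045 ] size 0.015 0.108 dir -75.5
(310, 176) c [ 0.5123 -0.2582  0.045 ] size 0.115 0.031 dir -18.0
(257, 133) c [ 0.629  -0.1182  0.045 ] size 0.047 0.029 dir -25.8
(325, 130) c [ 0.6369 -0.3007  0.045 ] size 0.035 0.183 dir -33.2
(438, 88) c [ 0.7594 -0.615   0.045 ] size 0.134 0.11 dir -60.3
(362, 77) c [ 0.7897 -0.4076  0.045 ] size 0.143 0.098 dir -72.5
(163, 125) c [0.6508 0.1324 0.045 ] size 0.452 0.103 dir -13.1
(256, 51) c [ 0.8637 -0.1162  0.045 ] size 1.441 0.307 dir -89.5
```

View pics/topstrip.png

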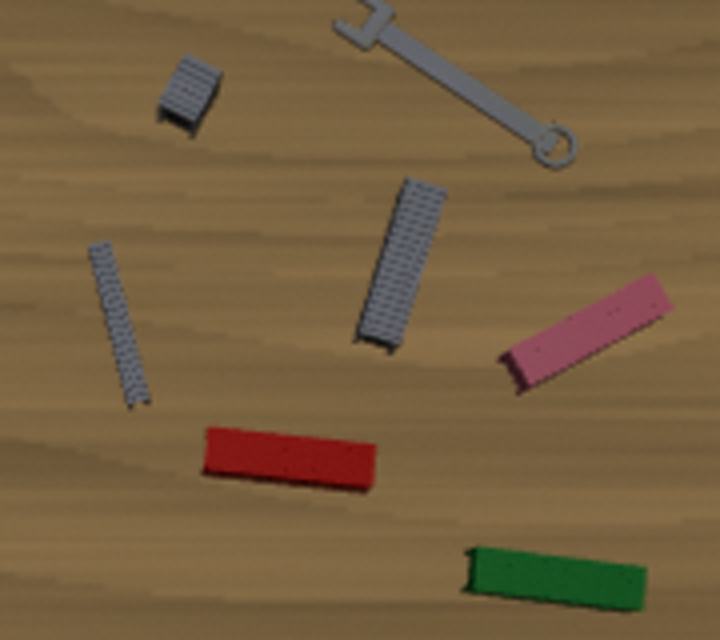

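View pics/topstap.png

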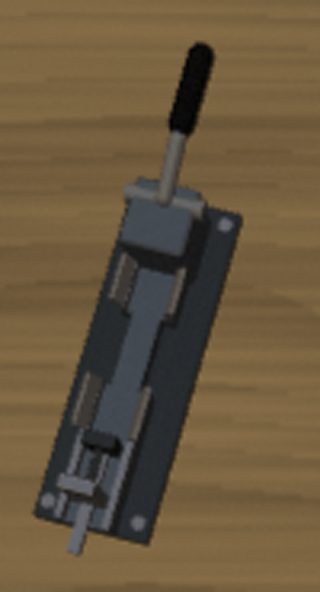

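View pics/scstap.png

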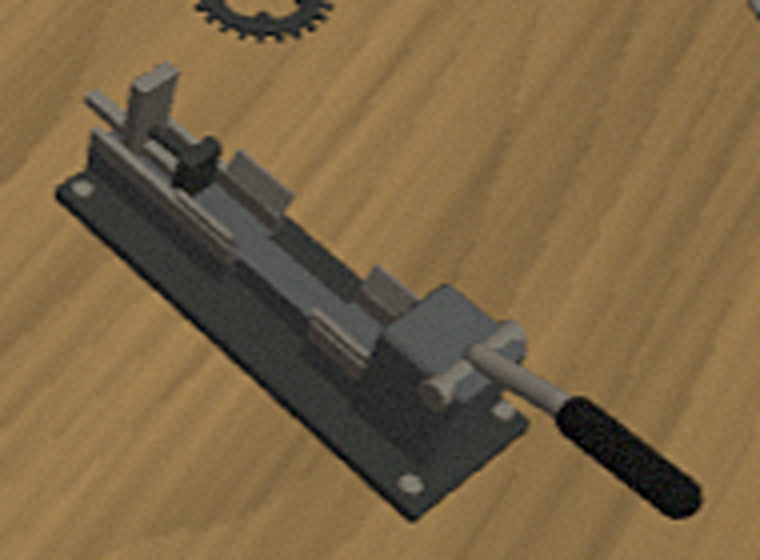

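View pics/scstrip.png

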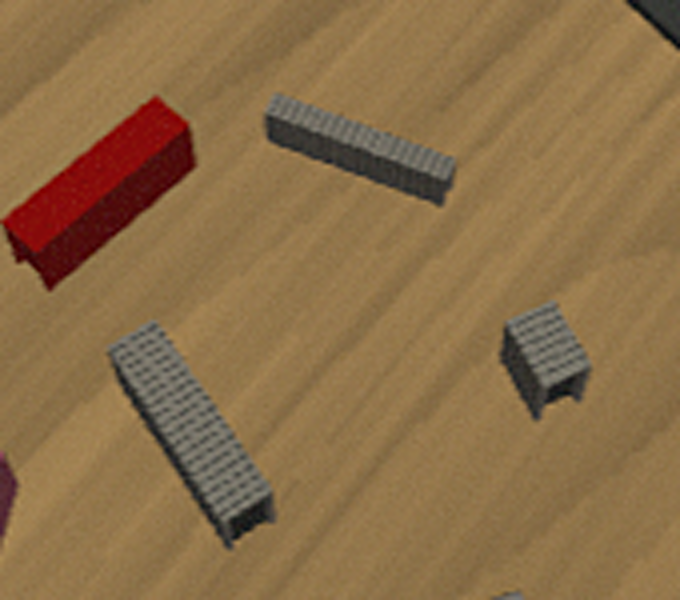

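```bash
python3 - <<'E'
from h import *
import pickle
S=pickle.load(open('s0.pkl','rb'))
t=S['top'];c=S['scene']
T=[(407,180),(447,190),(398,341),(361,331)]; T=[(210+x/4,110+y/4) for x,y in T]
C=[(272,493),(222,522),(108,350),(155,323)]; C=[(160+x/4,170+y/4) for x,y in C]
for s,L in((t,T),(c,C)):
    P=np.array([onz(s,*q,.045) for q in L]);print(P.round(4),P.mean(0).round(4))
    print([np.linalg.norm(P[i]-P[i-1]).round(4) for i in range(4)])
# stapler plate
TP=[(115+x/3.2,30+y/3.2) for x,y in [(33,515),(148,545),(242,212)]]
CP=[(280+x/4,100+y/4) for x,y in [(55,190),(413,520),(528,425)]]
for s,L in((t,TP),(c,CP)):
    P=np.array([onz(s,*q,.012) for q in L]);print(P.round(4)); print([np.degrees(np.arctan2(*(P[i+1]-P[i])[[1,0]])).round(1) for i in (0,1)],[np.linalg.norm(P[i+1]-P[i]).round(4) for i in (0,1)])
def tri(a,b):
    p,d=ray(t,*a);q,e=ray(c,*b);d=d/np.linalg.norm(d);e=e/np.linalg.norm(e)
    k=np.linalg.lstsq(np.c_[d,-e],q-p,rcond=None)[0]; A=p+d*k[0];B=q+e*k[1];return (A+B)/2,np.linalg.norm(A-B)
tp=lambda x,y:(115+x/3.2,30+y/3.2); cp=lambda x,y:(280+x/4,100+y/4)
print('tab top left',tri(tp(58,485),cp(158,72)))
E
```

```text
[[ 0.5683 -0.2646  0.045 ]
 [ 0.5615 -0.291   0.045 ]
 [ 0.4598 -0.256   0.045 ]
 [ 0.4664 -0.2319  0.045 ]] [ 0.514  -0.2609  0.045 ]
[np.float64(0.107), np.float64(0.0273), np.float64(0.1076), np.float64(0.025)]
[[ 0.5733 -0.2652  0.045 ]
 [ 0.5635 -0.2906  0.045 ]
 [ 0.4612 -0.2576  0.045 ]
 [ 0.47   -0.2321  0.045 ]] [ 0.517  -0.2614  0.045 ]
[np.float64(0.1085), np.float64(0.0271), np.float64(0.1075), np.float64(0.027)]
[[0.4766 0.2322 0.012 ]
 [0.4513 0.1358 0.012 ]
 [0.7439 0.0636 0.012 ]]
[np.float64(-104.7), np.float64(-13.9)] [np.float64(0.0997), np.float64(0.3014)]
[[0.4565 0.1356 0.012 ]
 [0.744  0.0614 0.012 ]
 [0.7674 0.1569 0.012 ]]
[np.float64(-14.5), np.float64(76.2)] [np.float64(0.2969), np.float64(0.0983)]
tab top left (array([0.48531272, 0.19371757, 0.08729646]), np.float64(0.004592480164498143))
```

```bash
cat >> h.py <<'E'
def delta(st,target,yawx):
    """needed tool-frame shift and turn: target TCP pos, yaw of tool x (deg), tool y straight down"""
    M=Rm(st['eef_rot']); a=np.radians(yawx); x=np.array([np.cos(a),np.sin(a),0]); y=np.array([0,0,-1.]); G=np.c_[x,y,np.cross(x,y)]
    print('t',round(st['t'],2),'pos',st['tool_pos'].round(4),'yawx',np.degrees(np.arctan2(M[1,0],M[0,0])).round(2),'open',round(st['opening'],3),'F',st['wrist_force'].round(1))
    print('shift tool now',(M.T@(np.array(target)-st['tool_pos'])).round(4),'shift in goal axes',(G.T@(np.array(target)-st['tool_pos'])).round(4),'turn',R.from_matrix(M.T@G).as_rotvec().round(4))
E
python3 -m handwheel '[[0,0,0,0,0.138,0,0.0854],[0,0,0,0,0.138,0,0.0854],[0,0,0,0,0.138,0,0.0854],[0,0,0,0,0.138,0,0.0854],[0,0,0,0,0.138,0,0.0854]]'
python3 - <<'E'
from station import ctrl
from h import *
delta(ctrl.sense(),[.5155,-.261,.25],-108.3)
E
```

```text
t: 0.65
tool_pos: [0.2324, -0.6068, 0.2559]
eef_rot: [-1.035, 1.448, -1.447]
wrist_force: [-0.4, -0.4, 0.1]
opening: 0.996
t 0.65 pos [ 0.2324 -0.6068  0.2559] yawx -108.9 open 0.996 F [-0.4 -0.4  0.1]
shift tool now [-0.4188  0.006   0.1558] shift in goal axes [-0.4172  0.0059  0.1602] turn [ 0.0005 -0.0104 -0.0005]
```

```bash

python3 -m handwheel '[[-0.042,0,0.0155,0,0,0,0.0854],[-0.042,0,0.0155,0,0,0,0.0854],[-0.042,0,0.0155,0,0,0,0.0854],[-0.042,0,0.0155,0,0,0,0.0854],[-0.042,0,0.0155,0,0,0,0.0854]]' >/dev/null
python3 -m handwheel '[[-0.042,0,0.0155,0,0,0,0.0854],[-0.042,0,0.0155,0,0,0,0.0854],[-0.042,0,0.0155,0,0,0,0.0854],[-0.042,0,0.0155,0,0,0,0.0854],[-0.042,0,0.0155,0,0,0,0.0854]]'
python3 - <<'E'
from station import ctrl
from h import *
s=ctrl.snapshot('wrist'); save(s,'w1',scale=1.5)
delta(ctrl.sense(),[.5155,-.261,.25],-108.3)
import pickle; pickle.dump(s,open('w1.pkl','wb'))
E
```

```text
t: 1.65
tool_pos: [0.514, -0.2566, 0.2562]
eef_rot: [-1.038, 1.444, -1.444]
wrist_force: [1.1, -0.5, 0.5]
opening: 1.003
t 1.7 pos [ 0.5197 -0.2479  0.2562] yawx -107.99 open 0.998 F [ 5.   6.4 -0.1]
shift tool now [0.0138 0.0061 0.    ] shift in goal axes [0.0137 0.0062 0.0001] turn [-0.0019  0.0054 -0.006 ]
```

View pics/w1.png

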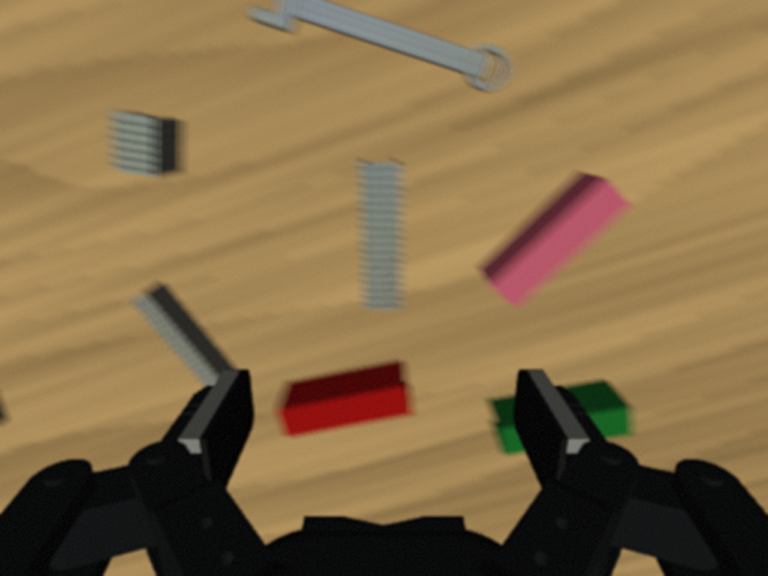

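```bash

python3 -m handwheel '[[0,0,0,0,0,0,0.0854],[0,0,0,0,0,0,0.0854],[0,0,0,0,0,0,0.0854],[0,0,0,0,0,0,0.0854],[0,0,0,0,0,0,0.0854]]'
python3 - <<'E'
from station import ctrl
from h import *
s=ctrl.snapshot('wrist'); save(s,'w2',scale=1.5)
delta(ctrl.sense(),[.5155,-.261,.25],-108.3)
import pickle; pickle.dump(s,open('w2.pkl','wb'))
hsv=cv2.cvtColor(s['color'],cv2.COLOR_RGB2HSV)
m=((hsv[...,1]<70)&(hsv[...,2]>60)).astype(np.uint8)*255
m=cv2.morphologyEx(m,cv2.MORPH_CLOSE,np.ones((5,5)))
cs,_=cv2.findContours(m,cv2.RETR_EXTERNAL,cv2.CHAIN_APPROX_NONE)
for c in cs:
    if cv2.contourArea(c)>200:
        r=cv2.minAreaRect(c); b=cv2.boxPoints(r); P=np.array([onz(s,*q,0.045) for q in b])
        print(b.round(),'c',P.mean(0).round(4),'size',np.linalg.norm(P[1]-P[0]).round(3),np.linalg.norm(P[2]-P[1]).round(3),'dir',np.degrees(np.arctan2(*(P[1]-P[0])[[1,0]])).round(1))
E
```

```text
t: 2.2
tool_pos: [0.5126, -0.2592, 0.2563]
eef_rot: [-1.037, 1.445, -1.445]
wrist_force: [-0.4, 0.1, -1.1]
opening: 0.998
t 2.25 pos [ 0.5127 -0.259   0.2563] yawx -108.65 open 1.004 F [-0.  -0.1 -0.3]
shift tool now [0.001  0.0063 0.0033] shift in goal axes [0.001  0.0063 0.0033] turn [ 0.0001 -0.0062  0.0002]
[[354. 247.]
 [370. 240.]
 [394. 297.]
 [378. 304.]] c [ 0.3297 -0.3565  0.045 ] size 0.021 0.092 dir -81.9
[[ 89. 199.]
 [137. 184.]
 [171. 289.]
 [122. 305.]] c [ 0.4606 -0.0822  0.045 ] size 0.061 0.144 dir -91.0
[[242. 207.]
 [242. 108.]
 [268. 108.]
 [268. 207.]] c [ 0.5156 -0.2607  0.045 ] size 0.112 0.027 dir -19.5
[[ 77.  76.]
 [105.  76.]
 [105. 118.]
 [ 77. 118.]] c [ 0.6329 -0.121   0.045 ] size 0.028 0.042 dir -108.7
[[167.  14.]
 [176. -15.]
 [344.  35.]
 [335.  64.]] c [ 0.6413 -0.3056  0.045 ] size 0.027 0.166 dir -41.9
```

View pics/w2.png

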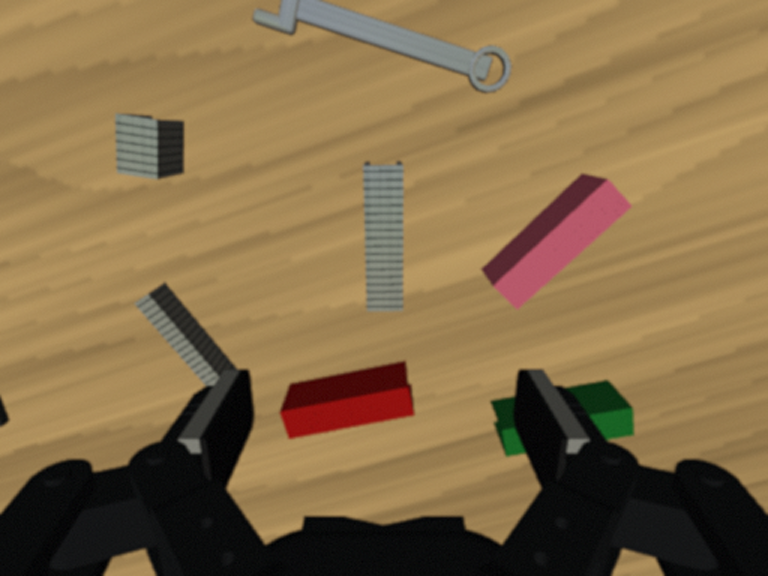

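```bash

python3 -m handwheel '[[0,0.04,0.003,0,0,0,0.0854],[0.001,0.04,0,0,0,0,0.0854],[0,0.04,0,0,0,0,0.0854],[0,0.04,0,0,0,0,0.0854],[0,0.025,0,0,0,0,0.0854]]'
python3 -m handwheel '[[0,0.018,0,0,0,0,0.0854],[0,0.012,0,0,0,0,0.0854],[0,0.007,0,0,0,0,0.0854],[0,0,0,0,0,0,0.0854],[0,0,0,0,0,0,0.0854]]'
python3 - <<'E'
from station import ctrl
from h import *
s=ctrl.snapshot('wrist'); save(s,'w3',scale=1.5)
delta(ctrl.sense(),[.5155,-.261,.034],-108.6)
E
```

```text
t: 2.75
tool_pos: [0.5141, -0.2598, 0.0685]
eef_rot: [-1.04, 1.447, -1.442]
wrist_force: [0.6, -0.3, 0.2]
opening: 0.998
t: 3.25
tool_pos: [0.5163, -0.2605, 0.0351]
eef_rot: [-1.037, 1.443, -1.445]
wrist_force: [-0.5, -0.7, -0.9]
opening: 1.0
t 3.3 pos [ 0.5164 -0.2605  0.0352] yawx -108.58 open 0.998 F [-0.   0.2 -0.1]
shift tool now [ 0.0008  0.0012 -0.0007] shift in goal axes [ 0.0008  0.0012 -0.0007] turn [-0.0017  0.0004  0.0002]
```

View pics/w3.png

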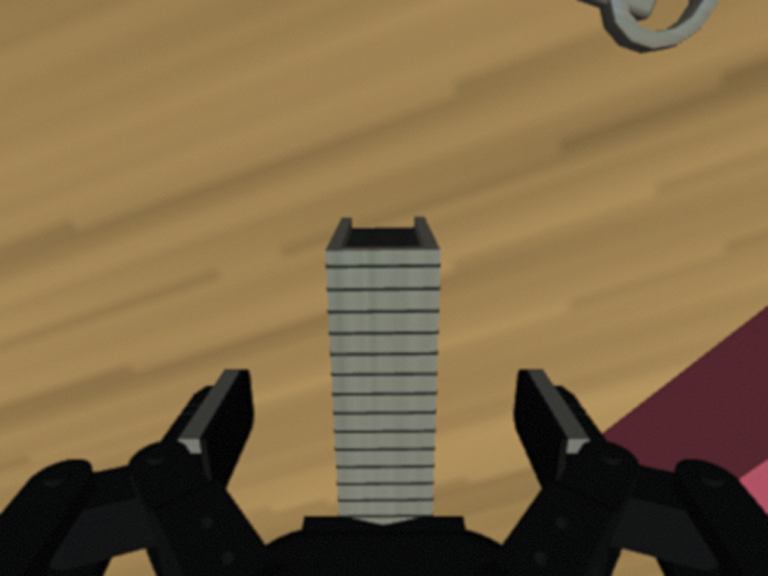

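```bash

python3 -m handwheel '[[0,0,0,0,0,0,0.0],[0,0,0,0,0,0,0.0],[0,0,0,0,0,0,0.0],[0,0,0,0,0,0,0.0],[0,0,0,0,0,0,0.0]]'
python3 -m handwheel '[[0,-0.01,0,0,0,0,0.0],[0,-0.03,0,0,0,0,0.0],[0,-0.035,0,0,0,0,0.0],[0,-0.03,0,0,0,0,0.0],[0,-0.01,0,0,0,0,0.0]]'
python3 - <<'E'
from station import ctrl
from h import *
s=ctrl.snapshot('wrist'); save(s,'w4',scale=1.5)
delta(ctrl.sense(),[.5155,-.261,.034],-108.6)
E
```

```text
t: 3.8
tool_pos: [0.516, -0.2603, 0.0346]
eef_rot: [-1.038, 1.443, -1.444]
wrist_force: [-0.3, -0.1, 2.1]
opening: 0.322
t: 4.3
tool_pos: [0.5173, -0.2609, 0.1528]
eef_rot: [-1.035, 1.44, -1.447]
wrist_force: [0.2, -0.6, -1.0]
opening: 0.321
t 4.35 pos [ 0.5173 -0.2609  0.1527] yawx -108.59 open 0.319 F [-0.5 -1.4 -1.4]
shift tool now [ 0.0006  0.1187 -0.0023] shift in goal axes [ 0.0006  0.1187 -0.0017] turn [-0.0051  0.0002  0.0004]
```

View pics/w4.png

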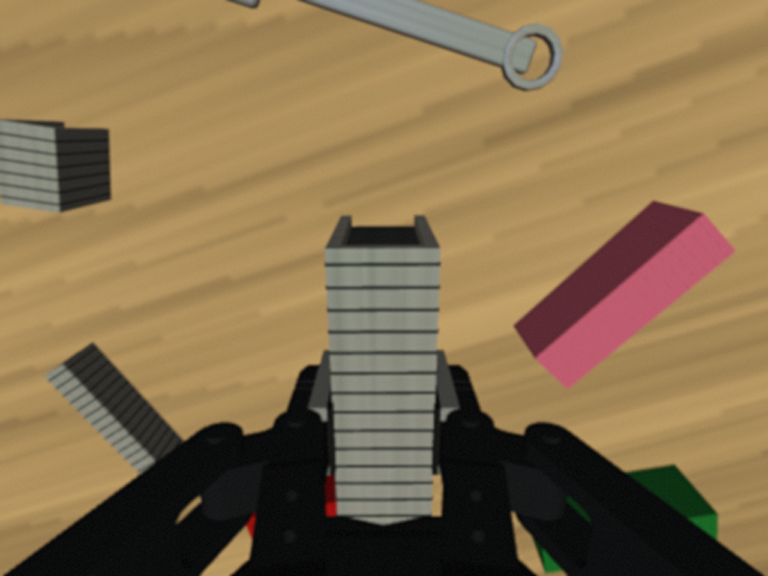

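```bash

python3 -m handwheel '[[-0.02,-0.02,-0.008,0,0,0,0],[-0.041,-0.02,-0.0165,0,0,0,0],[-0.041,-0.02,-0.0165,0,0,0,0],[-0.041,-0.02,-0.0165,0,0,0,0],[-0.041,-0.02,-0.0165,0,0,0,0]]' >/dev/null
python3 -m handwheel '[[-0.041,0,-0.0165,0,0,0,0],[-0.041,0,-0.0165,0,0,0,0],[-0.041,0,-0.0165,0,0,0,0],[-0.041,0,-0.0165,0,0,0,0],[-0.041,0,-0.0165,0,0,0,0]]'
python3 -m handwheel '[[-0.02,0,-0.008,0,-0.04,0,0],[0,0,0,0,-0.035,0,0],[0,0,0,0,0,0,0],[0,0,0,0,0,0,0],[0,0,0,0,0,0,0]]'
python3 - <<'E'
from station import ctrl
from h import *
import pickle
s=ctrl.snapshot('wrist'); save(s,'w5',scale=1.5); pickle.dump(s,open('w5.pkl','wb'))
delta(ctrl.sense(),[.49,.18,.25],-104.2)
S=pickle.load(open('s0.pkl','rb')); print('window ctr',onz(S['top'],157.8,139.4,.032))
E
```

```text
t: 5.35
tool_pos: [0.4901, 0.1599, 0.2479]
eef_rot: [-1.04, 1.445, -1.444]
wrist_force: [0.3, -0.4, -1.4]
opening: 0.321
t: 5.85
tool_pos: [0.4901, 0.1788, 0.2488]
eef_rot: [-1.081, 1.392, -1.392]
wrist_force: [0.2, -0.3, -1.1]
opening: 0.318
t 5.9 pos [0.4901 0.1789 0.249 ] yawx -104.39 open 0.319 F [ 0.5 -0.6 -1.4]
shift tool now [-0.001  -0.001  -0.0004] shift in goal axes [-0.001  -0.001  -0.0004] turn [ 0.0003 -0.0033  0.0006]
window ctr [0.61366926 0.14679114 0.032     ]
```

View pics/w5.png

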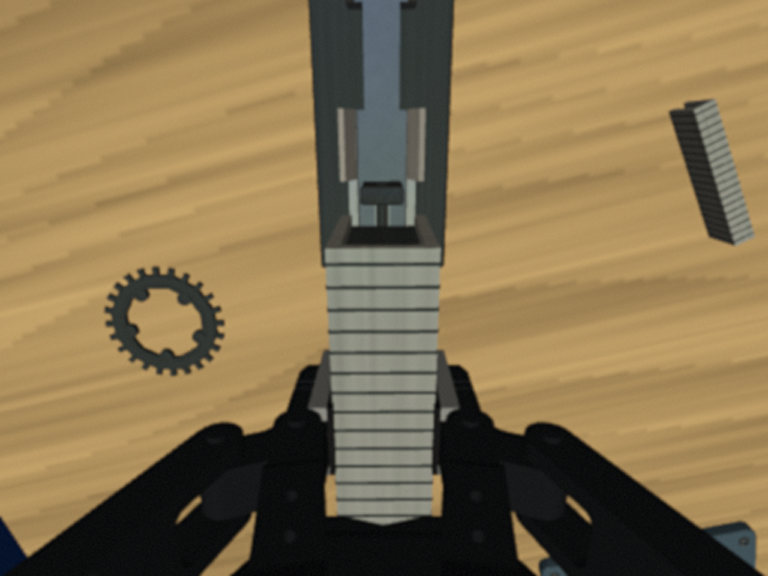

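```bash
python3 - <<'E'
from h import *
import pickle
s=pickle.load(open('w5.pkl','rb')); save(s,'w5c',(190,0,320,160),4.5)
E
```

```text
(no output)
```

View pics/w5c.png

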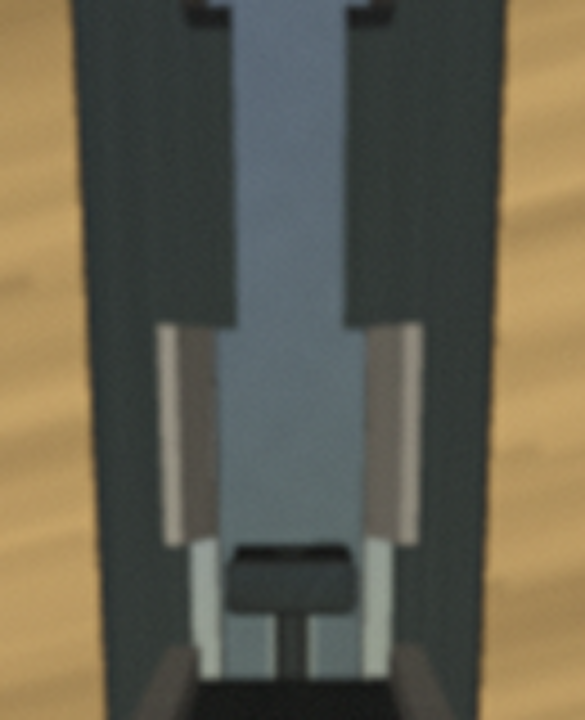

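```bash
python3 - <<'E'
from h import *
import pickle
s=pickle.load(open('w5.pkl','rb'))
q=lambda x,y:(190+x/4.5,y/4.5)
def P(x,y,z): return onz(s,*q(x,y),z)
L={'floor20':(233,347,20,.032),'floor315':(236,346,315,.032),'stepfloor':(220,363,330,.032),'lip -45':(157,424,322,.061),'lip rear':(170,417,545,.061),'plate20':(75,506,20,.012),'plate600':(103,484,600,.012),'folltop':(230,355,610,.05)}
M={}
for k,(a,b,y,z) in L.items():
    A,B=P(a,y,z),P(b,y,z); M[k]=(A+B)/2; print(k,M[k].round(4),'w',np.linalg.norm(A-B).round(4))
for a,b in(('floor315','floor20'),('plate600','plate20'),('lip rear','lip -45')):
    d=M[b]-M[a]; print(a,b,np.degrees(np.arctan2(d[1],d[0])).round(2),np.linalg.norm(d).round(4))
yaw=np.radians(-14.3); e=np.array([np.cos(yaw),np.sin(yaw)]); n=np.array([-e[1],e[0]])
o=np.array([.6136,.1468])
for k,v in M.items(): print(k,'along',((v[:2]-o)@e).round(4),'across',((v[:2]-o)@n).round(4))
# cross check in other views
S=pickle.load(open('s0.pkl','rb'))
for n_ in('top','scene'):
    print(n_,[proj(S[n_],M['lip -45']).round(1)])
E
```

```text
floor20 [0.6407 0.14   0.032 ] w 0.0244
floor315 [0.5835 0.1545 0.032 ] w 0.0251
stepfloor [0.5803 0.1552 0.032 ] w 0.0327
lip -45 [0.5809 0.1553 0.061 ] w 0.0557
lip rear [0.5365 0.166  0.061 ] w 0.0541
plate20 [0.645  0.1388 0.012 ] w 0.0979
plate600 [0.5178 0.1708 0.012 ] w 0.0981
folltop [0.5211 0.1702 0.05  ] w 0.0288
floor315 floor20 -14.22 0.0591
plate600 plate20 -14.1 0.1311
lip rear lip -45 -13.61 0.0457
floor20 along 0.0279 across 0.0001
floor315 along -0.0311 across 0.0
stepfloor along -0.0343 across -0.0001
lip -45 along -0.0338 across 0.0001
lip rear along -0.0795 across -0.0004
plate20 along 0.0324 across 0.0
plate600 along -0.0988 across -0.0004
folltop along -0.0954 across -0.0002
top [array([152.2, 148.4])]
scene [array([344.9, 153.9])]
```

```bash

python3 -m handwheel '[[0,0,0.02,0,0,0,0],[0,0,0.035,0,0,0,0],[0,0,0.035,0,0,0,0],[0,0,0.025,0,0,0,0],[0,0,0.01,0,0,0,0]]'
python3 -m handwheel '[[0,0.03,0,0,0,0,0],[0,0.04,0,0,0,0,0],[0,0.03,0,0,0,0,0],[0,0.015,0,0,0,0,0],[0,0.007,0,0,0,0,0]]'
python3 - <<'E'
from station import ctrl
from h import *
import pickle
for n in('wrist','scene','top'):
    s=ctrl.snapshot(n); pickle.dump(s,open(n[0]+'6.pkl','wb'))
    if n=='wrist': save(s,'w6',scale=1.5)
    elif n=='scene': save(s,'s6',(270,60,470,240),4)
    else: save(s,'t6',(110,20,230,220),3)
delta(ctrl.sense(),[.6112,.1474,.0676],-104.2)
E
```

```text
t: 6.4
tool_pos: [0.6134, 0.147, 0.2489]
eef_rot: [-1.079, 1.392, -1.394]
wrist_force: [0.2, -0.4, -1.9]
opening: 0.317
t: 6.9
tool_pos: [0.6102, 0.149, 0.126]
eef_rot: [-1.083, 1.392, -1.39]
wrist_force: [-0.0, -0.2, -1.5]
opening: 0.321
t 7.05 pos [0.6118 0.1494 0.1283] yawx -104.28 open 0.319 F [ 0.5  0.5 -0.5]
shift tool now [ 0.0021  0.0607 -0.0002] shift in goal axes [ 0.0021  0.0607 -0.0001] turn [-0.0011 -0.0014 -0.0007]
```

View pics/w6.png

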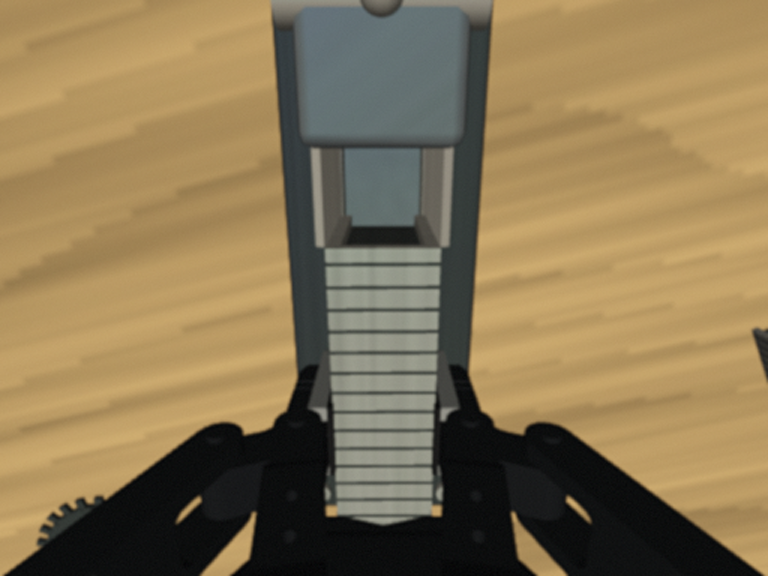

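View pics/s6.png

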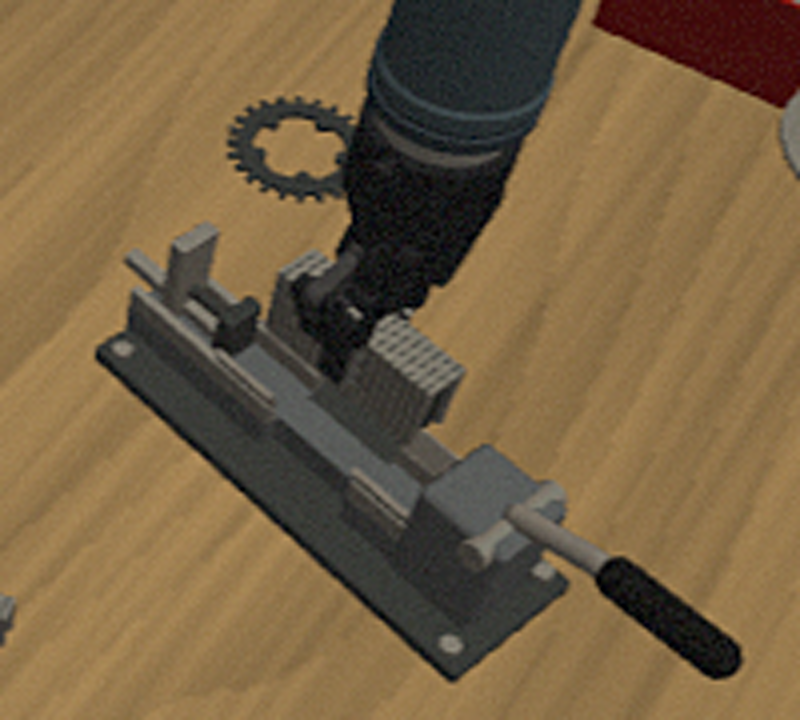

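View pics/t6.png

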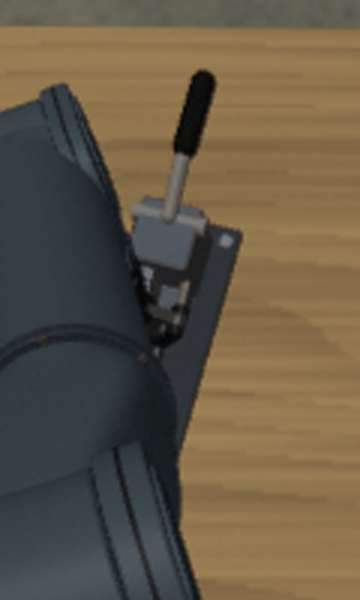

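```bash
python3 - <<'E'
from h import *
from station import ctrl
import pickle
s=pickle.load(open('w6.pkl','rb')); save(s,'w6c',(170,0,340,180),4.5)
st=ctrl.sense(); M=Rm(st['eef_rot']); print(st['tool_pos'])
for k,(u,v,z) in {'lipnear':(383.5,245,.061),'lipfar':(383,150,.061),'head':(381.5,140,.116),'plate':(383.5,350,.012),'strip':(383.5,249,.0345+.075+.0237),'stripback':(384,515,.0345+.075+.0237)}.items():
    P=onz(s,u/1.5,v/1.5,z); print(k,P.round(4),'tool',(M.T@(P-st['tool_pos'])).round(4))
E
```

```text
[0.61181571 0.14936945 0.12829216]
lipnear [0.6447 0.1392 0.061 ] tool [0.0018 0.0673 0.0343]
lipfar [0.6811 0.1301 0.061 ] tool [0.0016 0.0674 0.0718]
head [0.6861 0.1294 0.116 ] tool [0.0011 0.0124 0.0769]
plate [0.5738 0.1571 0.012 ] tool [ 0.002   0.1162 -0.0389]
strip [0.6613 0.1352 0.1332] tool [ 0.0016 -0.0049  0.0514]
stripback [0.5794 0.1558 0.1332] tool [ 0.0018 -0.0049 -0.033 ]
```

View pics/w6c.png

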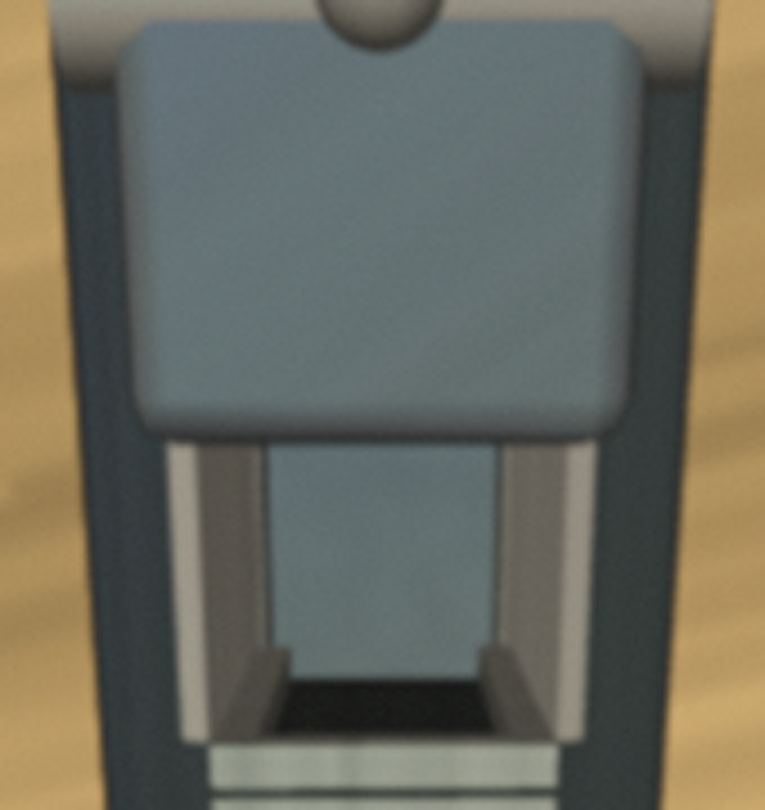

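```bash

python3 -m handwheel '[[0,0.012,0,0,0,0,0],[0,0.015,0,0,0,0,0],[0,0.014,0,0,0,0,0],[0,0.01,0,0,0,0,0],[0,0.006,0,0,0,0,0]]'
python3 -m handwheel '[[0,0.002,0,0,0,0,0],[0,0.001,0,0,0,0,0],[0,0,0,0,0,0,0],[0,0,0,0,0,0,0],[0,0,0,0,0,0,0]]'
python3 - <<'E'
from station import ctrl
from h import *
import pickle
for n in('wrist','scene'):
    s=ctrl.snapshot(n); pickle.dump(s,open(n[0]+'7.pkl','wb'))
    if n=='wrist': save(s,'w7',scale=1.5)
    elif n=='scene': save(s,'s7',(270,60,470,240),4)
delta(ctrl.sense(),[.6112,.1474,.0676],-104.2)
E
```

```text
t: 7.55
tool_pos: [0.6104, 0.1489, 0.0686]
eef_rot: [-1.083, 1.391, -1.39]
wrist_force: [-0.8, -0.4, -1.1]
opening: 0.324
t: 8.05
tool_pos: [0.6115, 0.1492, 0.0677]
eef_rot: [-1.08, 1.39, -1.39]
wrist_force: [0.5, -1.1, -0.4]
opening: 0.326
t 8.15 pos [0.6114 0.1492 0.0676] yawx -104.28 open 0.321 F [ 0.  -0.3 -1.5]
shift tool now [ 0.0018 -0.      0.0002] shift in goal axes [ 0.0018 -0.      0.0002] turn [-0.0005 -0.0013 -0.0002]
```

View pics/w7.png

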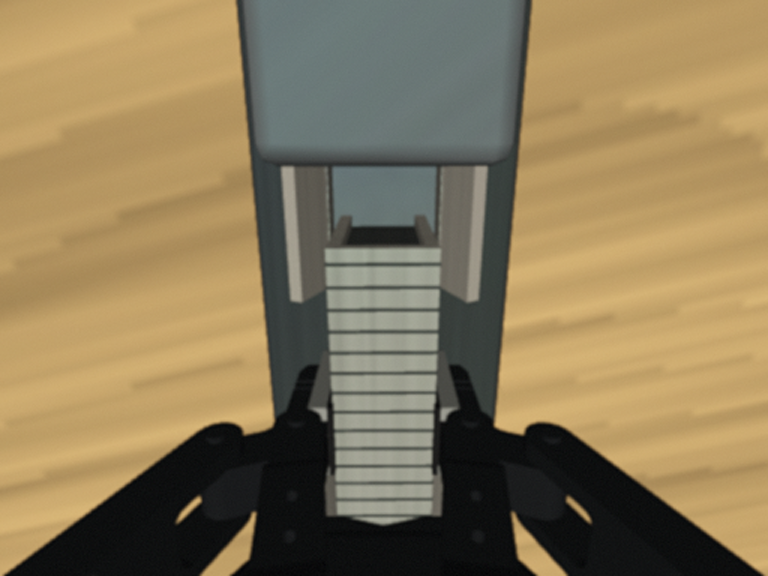

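View pics/s7.png

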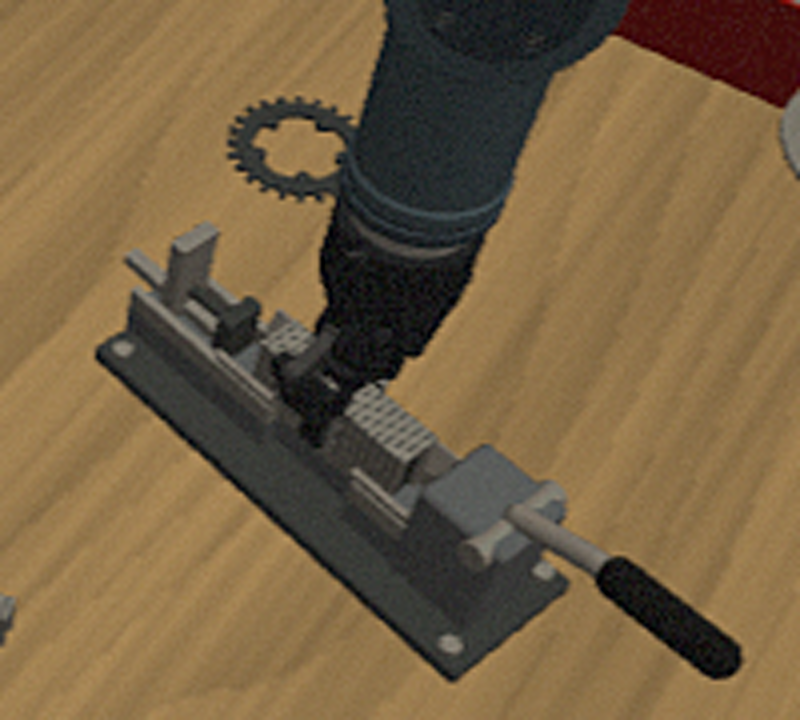

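```bash

python3 -m handwheel '[[0,0,0,0,0,0,0.06],[0,0,0,0,0,0,0.06],[0,0,0,0,0,0,0.06],[0,0,0,0,0,0,0.06],[0,0,0,0,0,0,0.06]]'
python3 -m handwheel '[[0,-0.015,0,0,0,0,0.06],[0,-0.03,0,0,0,0,0.06],[0,-0.045,0,0,0,0,0.06],[0,-0.045,0,0,0,0,0.06],[0,-0.045,0,0,0,0,0.06]]'
python3 -m handwheel '[[0,0,-0.03,0,0,0,0.06],[0,0,-0.04,0,0,0,0.06],[0,0,-0.04,0,0,0,0.06],[0,0,-0.03,0,0,0,0.06],[0,0,-0.01,0,0,0,0.06]]'
python3 -m handwheel '[[0,0,0,0,0,0,0.06],[0,0,0,0,0,0,0.06],[0,0,0,0,0,0,0.06],[0,0,0,0,0,0,0.06],[0,0,0,0,0,0,0.06]]'
python3 - <<'E'
from station import ctrl
from h import *
import pickle
for n in('wrist','scene'):
    s=ctrl.snapshot(n); pickle.dump(s,open(n[0]+'8.pkl','wb'))
    if n=='wrist': save(s,'w8',scale=1.5)
    elif n=='scene': save(s,'s8',(270,60,470,240),4)
delta(ctrl.sense(),[.5,.1474,.0676],-104.2)
E
```

```text
t: 8.65
tool_pos: [0.6112, 0.1491, 0.0673]
eef_rot: [-1.081, 1.39, -1.39]
wrist_force: [-0.4, 0.4, 0.5]
opening: 0.704
t: 9.15
tool_pos: [0.6111, 0.1491, 0.2503]
eef_rot: [-1.08, 1.39, -1.39]
wrist_force: [0.1, 0.3, -0.9]
opening: 0.701
t: 9.65
tool_pos: [0.4631, 0.1872, 0.2484]
eef_rot: [-1.082, 1.389, -1.388]
wrist_force: [0.3, 0.1, 0.3]
opening: 0.703
t: 10.15
tool_pos: [0.4664, 0.1858, 0.2471]
eef_rot: [-1.081, 1.391, -1.391]
wrist_force: [-0.8, 0.0, -0.3]
opening: 0.703
t 10.25 pos [0.4661 0.186  0.2471] yawx -104.3 open 0.703 F [-0.8 -0.7 -0.1]
shift tool now [0.029  0.1795 0.0424] shift in goal axes [0.0291 0.1795 0.0423] turn [ 0.0002 -0.0018  0.0002]
```

View pics/w8.png

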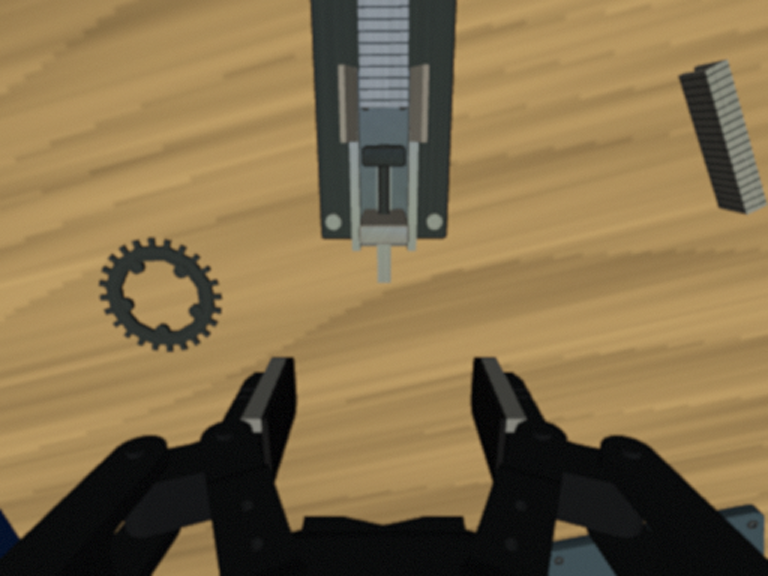

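View pics/s8.png

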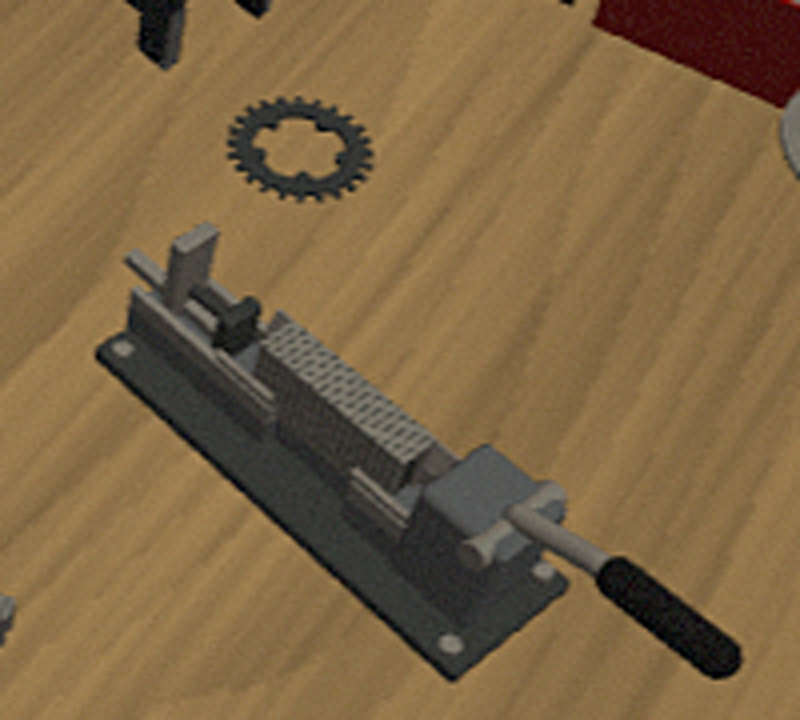

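```bash
python3 - <<'E'
from h import *
from station import ctrl
import pickle
s=pickle.load(open('w8.pkl','rb')); save(s,'w8c',(190,0,320,195),4)
st=ctrl.sense(); M=Rm(st['eef_rot'])
o=np.array([.6243,.1441]);yaw=np.radians(-14.2); e=np.array([np.cos(yaw),np.sin(yaw)]); n=np.array([-e[1],e[0]])
for k,(u,v,z) in {'tabL+':(359,226,.096),'tabR+':(410,226,.096),'tabL-':(358,244,.096),'tabR-':(411,244,.096),'striprear':(384,107,.077),'foll':(384,147,.06)}.items():
    P=onz(s,u/1.5,v/1.5,z); print(k,P.round(4),'tool',(M.T@(P-st['tool_pos'])).round(4),'stapler',((P[:2]-o)@e).round(4),((P[:2]-o)@n).round(4))
E
```

```text
tabL+ [0.4951 0.1925 0.096 ] tool [-0.0135  0.1511  0.0266] stapler -0.1371 0.0152
tabR+ [0.4876 0.163  0.096 ] tool [0.0169 0.1511 0.0265] stapler -0.1371 -0.0152
tabL- [0.4847 0.196  0.096 ] tool [-0.0143  0.1511  0.0155] stapler -0.1481 0.016
tabR- [0.4767 0.1649 0.096 ] tool [0.0177 0.1511 0.0155] stapler -0.1482 -0.016
striprear [0.5565 0.1614 0.077 ] tool [0.0014 0.1701 0.0937] stapler -0.0699 0.0002
foll [0.534  0.1671 0.06  ] tool [0.0015 0.1871 0.0705] stapler -0.0932 0.0001
```

View pics/w8c.png

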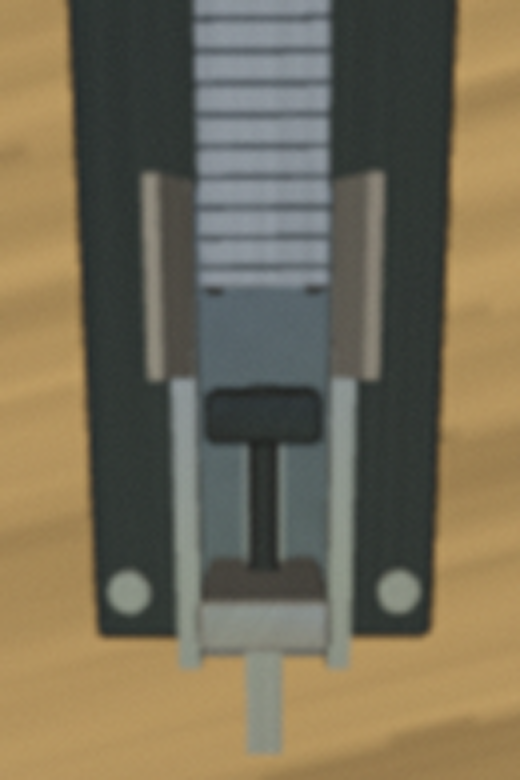

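```bash

python3 -m handwheel '[[0,0.02,0.01,0,0,0,0.06],[0,0.04,0.011,0,0,0,0.06],[0,0.04,0,0,0,0,0.06],[0,0.03,0,0,0,0,0.06],[0,0.015,0,0,0,0,0.06]]'
python3 -m handwheel '[[0,0.009,0,0,0,0,0.06],[0,0,0,0,0,0,0.06],[0,0,0,0,0,0,0.06],[0,0,0,0,0,0,0.0],[0,0,0,0,0,0,0.0]]'
python3 -m handwheel '[[0,0,0,0,0,0,0],[0,0,0,0,0,0,0],[0,0,0,0,0,0,0],[0,0,0,0,0,0,0.0],[0,0,0,0,0,0,0.0]]'
python3 - <<'E'
from station import ctrl
from h import *
s=ctrl.snapshot('wrist'); save(s,'w9',scale=1.5)
s=ctrl.snapshot('scene'); save(s,'s9',(270,60,470,240),4)
delta(ctrl.sense(),[.5,.1474,.0676],-104.2)
E
```

```text
t: 10.75
tool_pos: [0.4848, 0.1802, 0.0995]
eef_rot: [-1.085, 1.392, -1.39]
wrist_force: [0.5, -0.4, 0.1]
opening: 0.703
t: 11.25
tool_pos: [0.4868, 0.1812, 0.0942]
eef_rot: [-1.079, 1.39, -1.39]
wrist_force: [-0.5, 0.3, -0.4]
opening: 0.374
t: 11.75
tool_pos: [0.4866, 0.1805, 0.0945]
eef_rot: [-1.08, 1.39, -1.391]
wrist_force: [-2.3, -2.5, 8.3]
opening: 0.339
t 11.85 pos [0.4866 0.1805 0.0944] yawx -104.29 open 0.337 F [-1.8 -2.8  7.2]
shift tool now [0.0288 0.0269 0.0211] shift in goal axes [0.0288 0.0268 0.0211] turn [-0.001  -0.0015  0.0002]
```

View pics/w9.png

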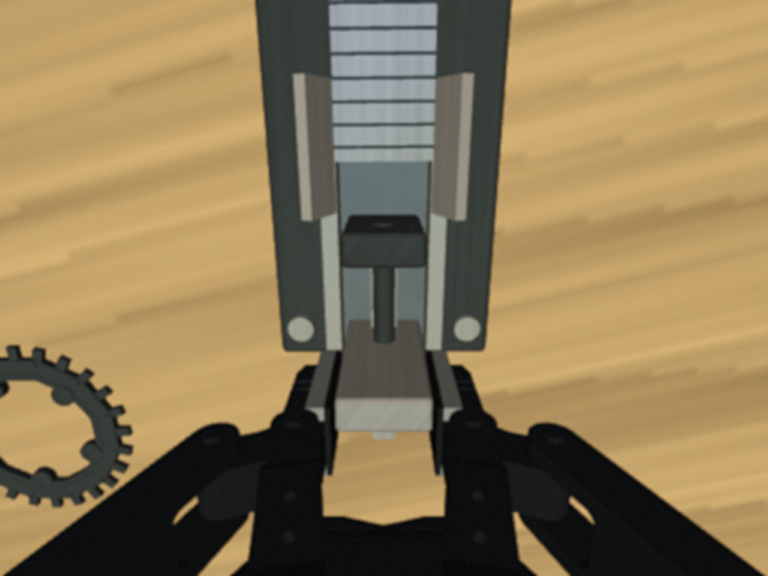

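View pics/s9.png

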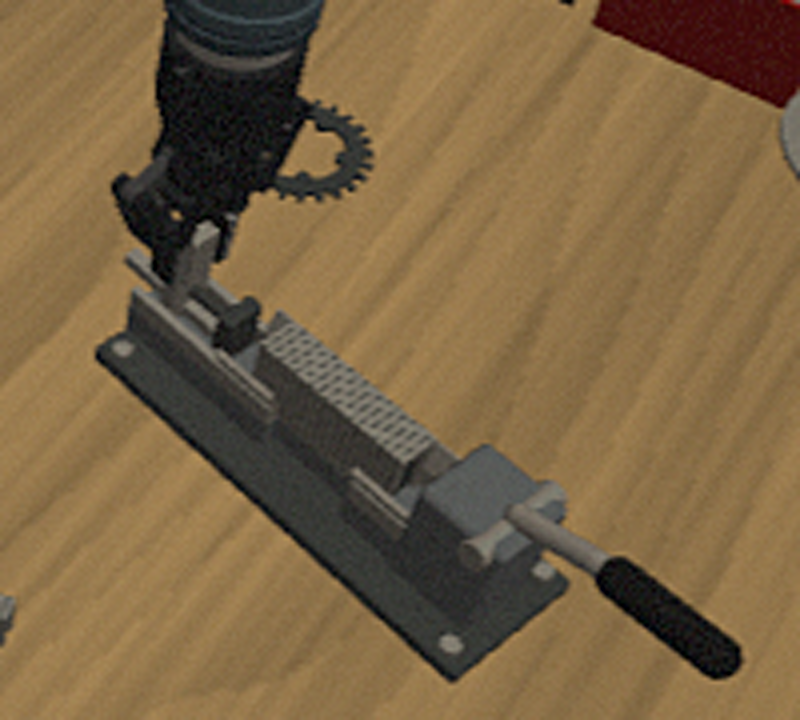

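```bash

python3 -m handwheel '[[0,0,0.004,0,0,0,0],[0,0,0.008,0,0,0,0],[0,0,0.008,0,0,0,0],[0,0,0.008,0,0,0,0],[0,0,0.008,0,0,0,0]]'
python3 -m handwheel '[[0,0,0.006,0,0,0,0],[0,0,0.004,0,0,0,0],[0,0,0.003,0,0,0,0],[0,0,0.002,0,0,0,0],[0,0,0.002,0,0,0,0]]'
python3 -m handwheel '[[0,0,0.002,0,0,0,0],[0,0,0.002,0,0,0,0],[0,0,0.002,0,0,0,0],[0,0,0.002,0,0,0,0],[0,0,0,0,0,0,0]]'
```

```text
t: 12.35
tool_pos: [0.5197, 0.1722, 0.0944]
eef_rot: [-1.084, 1.392, -1.389]
wrist_force: [-8.9, -2.3, 13.3]
opening: 0.339
t: 12.85
tool_pos: [0.5356, 0.1682, 0.0944]
eef_rot: [-1.085, 1.392, -1.389]
wrist_force: [-10.0, -1.9, 15.2]
opening: 0.336
t: 13.35
tool_pos: [0.5434, 0.1662, 0.0945]
eef_rot: [-1.084, 1.392, -1.389]
wrist_force: [-10.1, -1.2, 14.3]
opening: 0.339
```

```bash

python3 -m handwheel '[[0,0,0.001,0,0,0,0],[0,0,0.001,0,0,0,0],[0,0,0.001,0,0,0,0],[0,0,0.001,0,0,0,0],[0,0,0.001,0,0,0,0]]'
python3 -m handwheel '[[0,0,0.001,0,0,0,0],[0,0,0.001,0,0,0,0],[0,0,0.001,0,0,0,0],[0,0,0,0,0,0,0],[0,0,0,0,0,0,0]]'
```

```text
t: 13.85
tool_pos: [0.5477, 0.1651, 0.0945]
eef_rot: [-1.085, 1.393, -1.389]
wrist_force: [-11.5, -0.6, 15.5]
opening: 0.338
t: 14.35
tool_pos: [0.5507, 0.1644, 0.0945]
eef_rot: [-1.085, 1.393, -1.389]
wrist_force: [-11.0, -0.7, 15.3]
opening: 0.338
```

```bash

python3 -m handwheel '[[0,0,0.001,0,0,0,0],[0,0,0.001,0,0,0,0],[0,0,0.001,0,0,0,0],[0,0,0,0,0,0,0],[0,0,0,0,0,0,0]]'
python3 - <<'E'
from station import ctrl
from h import *
s=ctrl.snapshot('wrist'); save(s,'w10',scale=1.5)
s=ctrl.snapshot('scene'); save(s,'s10',(270,60,470,240),4)
E
```

```text
t: 14.85
tool_pos: [0.5522, 0.1641, 0.0945]
eef_rot: [-1.088, 1.394, -1.387]
wrist_force: [-15.3, -0.7, 19.6]
opening: 0.337
```

View pics/w10.png

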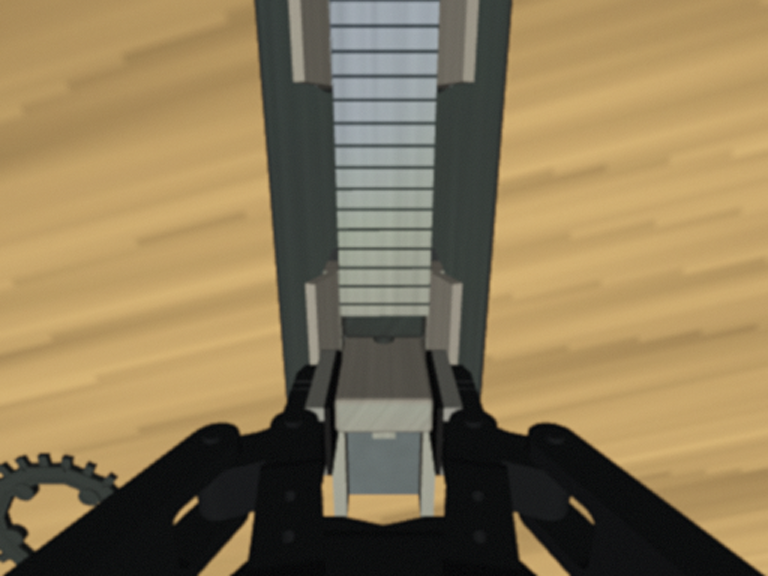

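View pics/s10.png

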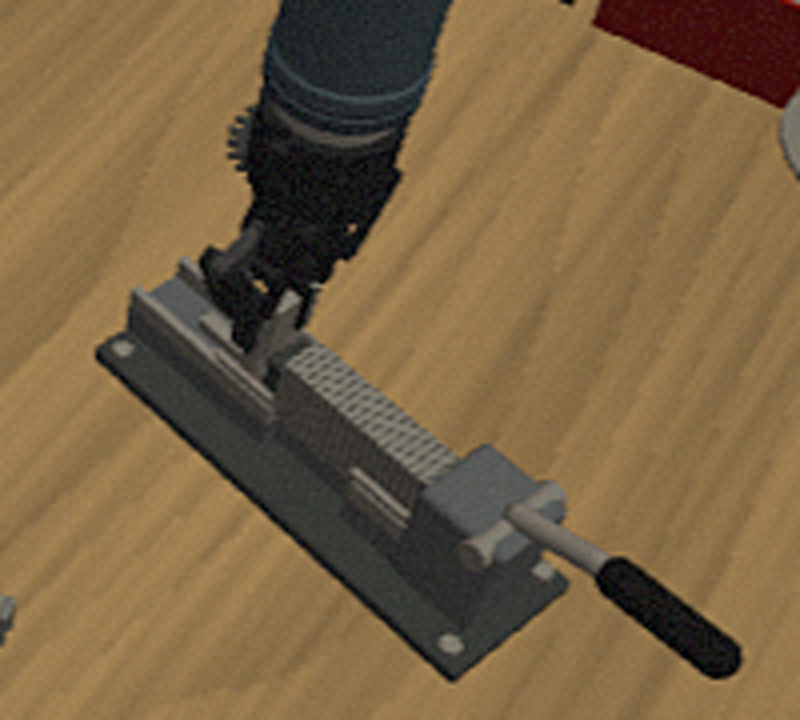

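```bash

python3 -m handwheel '[[0,0,0.001,0,0,0,0],[0,0,0.001,0,0,0,0],[0,0,0.001,0,0,0,0],[0,0,0,0,0,0,0],[0,0,0,0,0,0,0]]'
python3 -m handwheel '[[0,0,0.001,0,0,0,0],[0,0,0.001,0,0,0,0],[0,0,0.001,0,0,0,0],[0,0,0,0,0,0,0],[0,0,0,0,0,0,0]]'
```

```text
t: 15.45
tool_pos: [0.5523, 0.164, 0.0944]
eef_rot: [-1.093, 1.397, -1.385]
wrist_force: [-23.3, 0.8, 28.2]
opening: 0.339
t: 15.95
tool_pos: [0.5525, 0.1639, 0.0943]
eef_rot: [-1.098, 1.401, -1.383]
wrist_force: [-32.0, 2.2, 34.8]
opening: 0.335
```

```bash

python3 -m handwheel '[[0,0,-0.003,0,0,0,0],[0,0,-0.003,0,0,0,0],[0,0,0,0,0,0,0],[0,0,0,0,0,0,0.06],[0,0,0,0,0,0,0.06]]'
python3 -m handwheel '[[0,0,0,0,0,0,0.06],[0,0,0,0,0,0,0.06],[0,0,0,0,0,0,0.06],[0,-0.01,0,0,0,0,0.06],[0,-0.02,0,0,0,0,0.06]]'
python3 -m handwheel '[[0,-0.04,0,0,0,0,0.06],[0,-0.04,0,0,0,0,0.06],[0,-0.02,-0.04,0,0,0,0.06],[0,0,-0.04,0,0,0,0.06],[0,0,-0.04,0,0,0,0.06]]'
python3 -m handwheel '[[0,0,-0.02,0,0,0,0.06],[0,0,-0.01,0,0,0,0.06],[0,0,0,0,0,0,0.06],[0,0,0,0,0,0,0.06],[0,0,0,0,0,0,0.06]]'
python3 - <<'E'
from station import ctrl
from h import *
import pickle
s=ctrl.snapshot('wrist'); save(s,'w11',scale=1.5); pickle.dump(s,open('w11.pkl','wb'))
s=ctrl.snapshot('scene'); save(s,'s11',(270,60,470,240),4); pickle.dump(s,open('s11.pkl','wb'))
E
```

```text
t: 16.45
tool_pos: [0.5565, 0.1633, 0.0938]
eef_rot: [-1.079, 1.389, -1.39]
wrist_force: [-0.0, 0.2, -0.9]
opening: 0.669
t: 16.95
tool_pos: [0.555, 0.1628, 0.1228]
eef_rot: [-1.084, 1.392, -1.39]
wrist_force: [1.0, -0.3, 0.4]
opening: 0.703
t: 17.45
tool_pos: [0.4389, 0.1933, 0.2248]
eef_rot: [-1.078, 1.39, -1.391]
wrist_force: [-0.7, 0.4, 0.4]
opening: 0.7
t: 17.95
tool_pos: [0.4119, 0.1998, 0.2234]
eef_rot: [-1.079, 1.391, -1.392]
wrist_force: [-0.3, 0.0, 0.5]
opening: 0.702
```

View pics/w11.png

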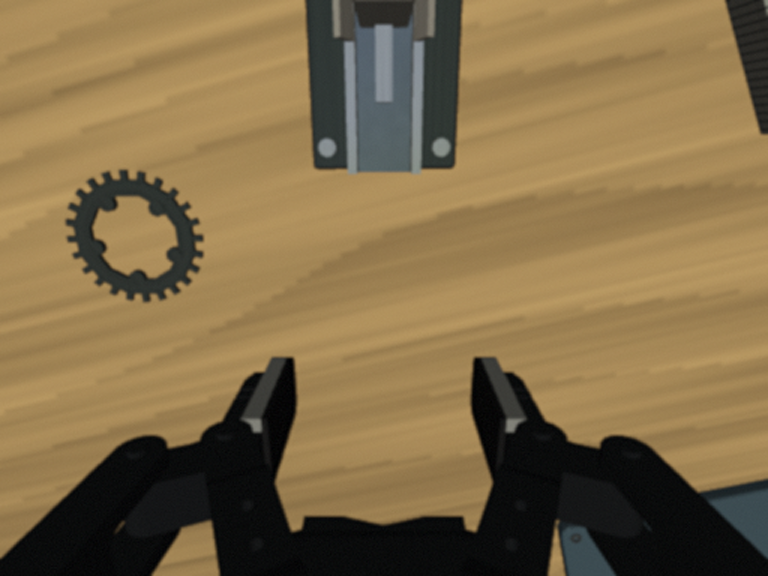

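View pics/s11.png

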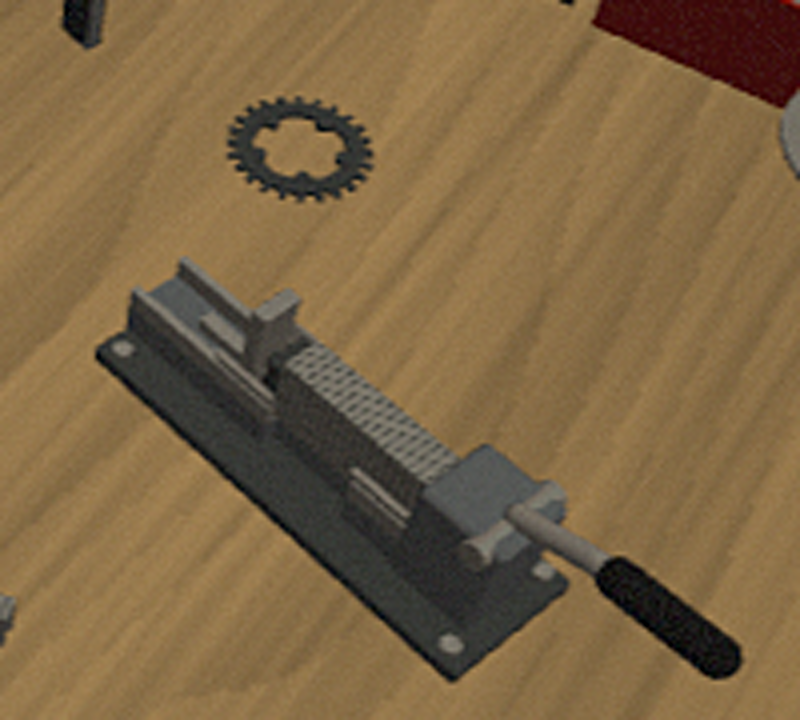

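```bash
python3 - <<'E'
from h import *
import pickle
s=pickle.load(open('s11.pkl','rb'))
o=np.array([.6243,.1441]);yaw=np.radians(-14.2); e=np.array([np.cos(yaw),np.sin(yaw)]); n=np.array([-e[1],e[0]])
for k,(u,v,z) in {'rear -y':(283,371,.077),'rear +y':(310,343,.077),'front -y':(420,488,.077),'front +y':(458,460,.077),'tab top -y+x':(262,308,.096),'tab +y':(290,292,.096)}.items():
    P=onz(s,270+u/4,60+v/4,z); print(k,((P[:2]-o)@e).round(4),((P[:2]-o)@n).round(4))
E
```

```text
rear -y -0.0457 -0.0168
rear +y -0.0508 0.0103
front -y 0.058 -0.0165
front +y 0.0581 0.0141
tab top -y+x -0.077 -0.0074
tab +y -0.0757 0.0139
```

```bash
python3 -c "
from station import ctrl
print(ctrl.close_job()); s=ctrl.sense(); print(s['t'],s['wrist_force'].round(1))"
```

```text
the job is handed in; nothing more can be done
None
the job is handed in; nothing more can be done
```

The stapler is reloaded and the job is handed in at about 18 s of the 48 s allowed. `close_job` gives no verdict, so the result rests on my own checks.

**What I did:**
- I picked the full-length 28 mm wide steel strip, at about (0.516, −0.261). The narrow strip, the short remnant and the red, pink and green look-alikes were left alone.
- I set the strip legs down in the channel, about 1 mm above the floor before letting go, with the rail still drawn back.
- I then pinched the rail's tab, pushed it about 67 mm to its end stop, let go and backed away.

**Last checks:**
- **End stop:** the tab stopped moving while the along-channel force rose from about 11 N to 32 N (up to about 47 N in all at the wrist). That fits the rail being fully home.
- **Strip position:** in the scene camera the strip runs from about x = −48 mm to 58 mm, so its centre is about 5 mm, against the nose. The corners averaged about 2 mm off the middle line, and the strip looked upright and lined up with the channel.
- **Tab:** it stayed home after release, and nothing is touching the gripper (wrist force about 0).

**Disagreements:**
- The strip's two rear corners read 5 mm apart along the channel. I put this down to picking pixels by hand, and its front end is partly hidden by the stapler's head.
- The wrist camera also showed a steady sideways offset of about 1.7 mm. I cancelled it by comparing the strip and the channel in the same picture.

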